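Unlock and lift a slide cassette out of its loading dock

ROBOT

A 6-joint arm with a two-finger parallel gripper is mounted at the origin on a cart in front of the work surface, level with it; the furniture and walls round the work are solid. World frame = base frame: x ahead of the robot, y to its left, z up, the work surface at z = 0. Lengths are in m, angles in rad, forces in N, time in s.
With the tool pointing down it reaches from about 0.25 to 0.8 m from the base axis. Payload 3.9 kg.
Tool frame: the origin (TCP) lies midway between the tips of the shut fingers; the grasp point (between the pads) lies 19 mm behind it; z points along the fingers, y is the line along which they close (so a half turn about z gives the same grasp; the last joint's range is limited). The gripper opens to 85 mm and grips with 20 to 120 N. Pads are 22 mm wide; open, the fingers measure 114 mm over their backs; the gripper's body (76 mm by 85 mm) begins 54 mm behind the grasp point. The pads swing forward as they close: fully open they stand 13 mm farther back than shut.
Start: joints at [-1.124, 0.26, -0.138, 1.173, 0, 1.571], TCP at [0.227, -0.473, 0.231] pointing down, gripper open.
Joint ranges: [-2.78, 2.78], [-0.83, 1.72], [-1.28, 1.37], [-1.9, 2.12], [-1.57, 1.48], [-3.14, 3.14]. Speed limits (rad/s): [2.57, 2.57, 3.14, 3.14, 3.14, 3.14].

INTERFACE

Orientations are given as a unit quaternion [x, y, z, w].
In Python, from cell import get_state, get_image, camera_info, hand_in, look_for, silhouettes gives the robot as it stands.
- The arm moves only by the tool send_rows, never from a script. Its argument "rows" is one flat list of numbers, 7 for each row, row after row: the opening, from -1 (shut) to 1 (fully open), then the shift along the tool's x, y, z in units of 25 mm (1.0 is 25 mm), then the turn, a rotation vector about the tool's x, y, z in units of 5 degrees (1.0 is 5 degrees). A call has 1 to 5 rows; each row is the pose to reach, as a shift and turn from the pose commanded when the call began, along the tool's axes at that moment; what a row does not reach only later rows make up. A row lasts 1/12 s, in which the tool goes at most 41.7 mm and 7.16 degrees, less where a joint would pass 70% of its speed; a pose out of reach is approached as far as the arm can. A call with a gripper value outside its range is refused whole. The fingers move at their own pace and stop on an object; "force" is the grip in N (left out, the last holds). Time passes only in rows, so rows that repeat a pose let the fingers close. It gives the time, the measured TCP pose, the force, the opening and the grip force at its end, in the units of the state.
- get_state(): the state, without advancing time (a new reading comes with each control period).
- get_image(name): name is "scene" or "top" or "wrist"; returns the picture (480x640x3 uint8, blue, green, red); there is no depth.
- camera_info(name): a dict with "fx", "fy", "cx", "cy" (pixels), "rvec" (rotation vector, rad) and "tvec" (3), from world to camera coordinates, as OpenCV has them; the wrist camera has in their place "mount" (4x4, takes a point from camera to tool coordinates, whose origin is the TCP and whose axes are the flange's). Camera axes: x right, y down, z forward; pixel columns grow to the right and rows downward; lengths in m; the calibration is good to about 2 mm. A picture is of the moment at which its call begins: read the wrist's pose just before it. camera_info takes no time and is no camera call.
- hand_in(): hands the job in; it is judged then, once.
Trained networks look in the newest picture that a camera, given by its name, has taken for a name from the list of things; names that differ only in an ending like _2 or _b are one class to them, and where a whole thing is asked for, a point or a joint stands for the part that bears it (a point fixed in the world has none). Each returns a list of dicts, best first, with "conf" (0 to 1); they miss things now and then, are a little off and sometimes report something else, mostly with a low value. They report only what shows in the picture. A call takes as long as a camera call. They do not tell look-alikes from the thing itself.
- look_for(camera, target): "xy" ([column, row] in pixels, amid what is visible of it).
- silhouettes(camera, target): "pixels" (480x640 bool, what is visible of it) and "xy" ([column, row] in pixels, amid what is visible of it).
The state is a dict: "time": time; "joint_pos": joint angles; "dq": joint speeds; "joint_efforts": joint torques, N m; "position": TCP position; "eef_rot": TCP orientation; "contact_force": force on the tool from outside, world axes, zero at the start; "torque": the same for the moment, N m; "gripper_width": finger opening in m; "grasp_force": force on a finger pad.
Only numpy, scipy, OpenCV 4.12 (cv2) and the standard library are available. Lean on these libraries where they do the work, as an engineer would, in place of code of your own. Each camera call takes 0.05 s, during which the arm holds its last target. There are 200 camera calls.

TASK

Take the microscope-slide cassette out of its loading dock: first push the black slider grip along its track until it stands at the index line, so that the notch of its keeper bar is over the lug of the cassette, and leave it there. Then pinch the two side catches of the cassette together with the fingers while it is still seated, lift it straight out and finish holding it like that, catches squeezed and cassette upright, with its underside at least 10 cm above the bench top; do not let go or put it down. Leave the vial, the small beaker and the cuvette tray where they stand.

Things in the scene. Friction and masses are not known exactly. Their poses are not given: they have to be found in the camera images.
- dock: Fixed grey dock, base 165 (x) x 174 (y) x 12 mm. Origin on the bench under the seated cassette's centre; y along the slider track, on the -x side; x points away from the robot within 26 degrees. Side walls (y = 24.5 to 33.5 mm each side), 40 mm high, have ledges over the hooks; front and back stops (x = 41.5 to 47.5 mm) 66 mm high. Front rail, x = -105 mm, top 34 mm, has a dark index line, y = 0.
- cassette: White slide cassette, 80 (x) x 46 (y) x 80 mm high, 0.13 to 0.28 kg, seated in the dock with 1.5 mm play, underside 12 mm above the bench (clear of the dock at 66 mm). Origin at the centre of its underside, axes parallel to the dock's. Glass slide edges stand 5 mm proud on top. A 10 mm wide lug sticks out 22 mm from its -x face, under the keeper bar. Locked, it can rise only about 2 mm.
- catch_left (a joint): Travel of the spring catch on the cassette's +y side, m: 0 = sprung out (hook under the dock's ledge), 0.007 = fully in; the hook is free from about 0.005. Spring 3 N at rest, 8 N fully in: grip with 15 to 25 N. Over both catches it measures 62 mm released, 48 mm fully squeezed.
- catch_right (a joint): The same for the spring catch on the -y side, pressed toward +y.
- catch_left_pad (a point): Middle of the outer face of the left catch's grey ribbed pad (24 mm wide in x, 28 mm high), 60 mm above the cassette's underside (72 mm above the bench when seated, pad from 58 to 86 mm) and 31 mm from the cassette's middle when released.
- catch_right_pad (a point): The same point on the right catch's pad, on the -y side.
- keeper (a joint): Position of the slider and keeper bar, m, 0 to 0.065, growing toward the dock's +y. Starts between 0 and 0.025 (locked). At 0.045 the grip is at the index line and the 22 mm notch is centred over the lug, free within 4 mm either side; beyond, it locks again. Moves with about 2 N, stays where left.
- keeper_grip (a point): Centre of the top of the black slider grip, 28 (x) x 18 (y) x 40 mm high, top 71 mm above the bench; it stands on the 4 mm steel keeper bar (bar top 31 mm above the bench). In the dock's frame it runs along x = -83 mm, y = -45 mm at joint value 0, y = 0 at the index line.
- vial: Bystander: capped vial, 27 mm diameter, 60 mm high, origin under its centre; to the -y side of the dock.
- small_beaker: Bystander: small clear beaker, 51 mm wide, 52 mm high, origin under its centre; to the +y side of the dock.
- tray: Bystander: cuvette tray, 78 x 176 x 23 mm, origin under its centre; to the far +y side.
Not all that is in view belongs to the job. Leave any blue or yellow look-alike of the cassette alone.

How it is judged:
By the outcome, as a careful person would: the job done as asked, in the order asked, and still so for the second after the job is handed in, while the arm keeps its last pose, push and grip.
It also fails if it takes over 43 s, if anything falls off the work surface, if the arm or the gripper's body presses on something with over 40 N, if the wrist force passes 120 N, or if a joint passes its speed limit or range.

## Working session

There is one attempt and no reset: what is moved stays moved. The work goes in short steps, Python scripts to look and compute and a tool call to move; the robot and the scene stay as the last step left them, time stands still between calls to the robot, and variables do not carry over. Pictures are saved under pics/ and viewed, at most 10 in all, crops included, and the job is handed in when it is done.

Besides the shell and the picture viewer there is one more tool, called after "Emit:" by a JSON object that holds its "op" and its "data". send_rows: Moves the arm, as the interface text tells. Its arguments: {"type":"object","properties":{"rows":{"type":"array","items":{"type":"number"}},"force":{"type":"number"}},"required":["rows"]}

```bash
mkdir -p pics
cat > h.py <<'E'
import numpy as np,cv2
from cell import *
from scipy.spatial.transform import Rotation as R
def cam(n,st=None):
    c=camera_info(n);K=np.array([[c['fx'],0,c['cx']],[0,c['fy'],c['cy']],[0,0,1.]])
    if 'mount' in c:
        st=st or get_state();T=np.eye(4);T[:3,:3]=R.from_quat(st['eef_rot']).as_matrix();T[:3,3]=st['position']
        M=np.linalg.inv(T@np.array(c['mount']))
    else:
        M=np.eye(4);M[:3,:3]=cv2.Rodrigues(np.array(c['rvec'],float))[0];M[:3,3]=np.array(c['tvec']).ravel()
    return K,M
def proj(KM,P):
    K,M=KM;p=(M[:3,:3]@np.atleast_2d(P).T).T+M[:3,3];q=(K@p.T).T;return q[:,:2]/q[:,2:]
def atz(KM,uv,z):
    K,M=KM;d=M[:3,:3].T@np.linalg.inv(K)@np.array([uv[0],uv[1],1.]);o=-M[:3,:3].T@M[:3,3];return o+d*(z-o[2])/d[2]
E
python3 - <<'E'
from h import *
s=get_state();print(s)
for n in ['scene','top']:
    im=get_image(n);cv2.imwrite(f'pics/{n}0.png',im);KM=cam(n)
    print(n,'campos',-KM[1][:3,:3].T@KM[1][:3,3])
    for t,z in [('cassette',.05),('dock',.01),('keeper_grip',.071),('catch_left_pad',.072),('catch_right_pad',.072),('vial',.03),('small_beaker',.03),('tray',.01)]:
        for r in look_for(n,t)[:4]: print(n,t,round(r['conf'],2),np.round(r['xy']),np.round(atz(KM,r['xy'],z),3))
E
```

```text
{'time': 0.0, 'joint_pos': array([-1.12395482e+00,  2.60706569e-01, -1.39398236e-01,  1.17266413e+00,
       -8.98192397e-06,  1.57080618e+00]), 'dq': array([-8.49940943e-04,  1.01655447e-03,  2.71552990e-05, -1.32466702e-03,
       -2.92548891e-03,  9.69032898e-04]), 'joint_efforts': array([-4.10788562e-05, -4.05680215e+01,  2.53921759e+01,  1.86933222e-02,
       -9.43154009e-05,  1.17811689e-05]), 'position': array([ 0.22656628, -0.4728418 ,  0.23044202]), 'eef_rot': array([ 9.75145848e-01,  2.21561735e-01, -2.22916378e-04, -9.60794544e-04]), 'contact_force': array([-1.12319733,  0.55834843,  0.38880025]), 'torque': array([-0.02364002, -0.0075358 , -0.00821114]), 'grasp_force': 0.0, 'gripper_width': 0.08550021338561817}
scene campos [0.11231074 0.82568835 0.76529042]
scene cassette 0.93 [324. 236.] [0.576 0.133 0.05 ]
scene cassette 0.92 [402. 314.] [0.354 0.226 0.05 ]
scene cassette 0.82 [308. 184.] [0.702 0.009 0.05 ]
scene cassette 0.79 [250. 229.] [0.708 0.198 0.05 ]
scene dock 0.69 [345. 267.] [0.518 0.148 0.01 ]
scene dock 0.4 [362. 260.] [0.501 0.112 0.01 ]
scene keeper_gri
[... 719 characters left out ...]
91 0.05 ]
top cassette 0.61 [377. 172.] [0.711 0.011 0.05 ]
top dock 0.75 [320. 252.] [0.518 0.142 0.01 ]
top keeper_grip 0.81 [327. 264.] [0.484 0.127 0.071]
top catch_left_pad 0.63 [377. 168.] [0.713 0.014 0.072]
top catch_left_pad 0.47 [311. 228.] [0.568 0.166 0.072]
top catch_left_pad 0.46 [199. 232.] [0.551 0.426 0.072]
top catch_right_pad 0.74 [312. 228.] [0.566 0.165 0.072]
top catch_right_pad 0.66 [378. 242.] [0.537 0.01  0.072]
top catch_right_pad 0.64 [260. 220.] [0.582 0.286 0.072]
top catch_right_pad 0.61 [275. 318.] [0.357 0.244 0.072]
top vial 0.44 [375. 242.] [0.544 0.01  0.03 ]
top small_beaker 0.83 [260. 218.] [0.594 0.289 0.03 ]
top tray 0.87 [200. 233.] [0.556 0.435 0.01 ]
```

Run:
```python
import cv2,numpy as np
a=cv2.imread('pics/scene0.png')[140:400,180:480];b=cv2.imread('pics/top0.png')[130:350,170:430]
cv2.imwrite('pics/c_scene.png',cv2.resize(a,None,fx=2.3,fy=2.3,interpolation=3))
cv2.imwrite('pics/c_top.png',cv2.resize(b,None,fx=2.6,fy=2.6,interpolation=3))
```

```text
(no output)
```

View pics/c_scene.png

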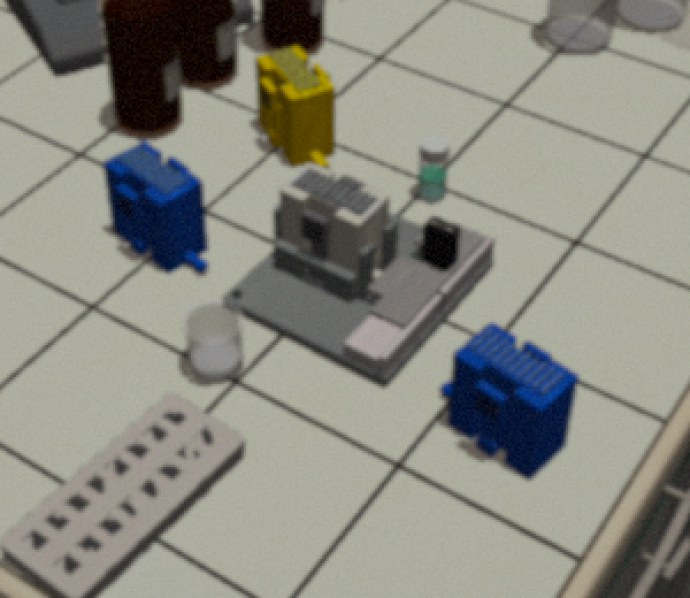

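View pics/c_top.png

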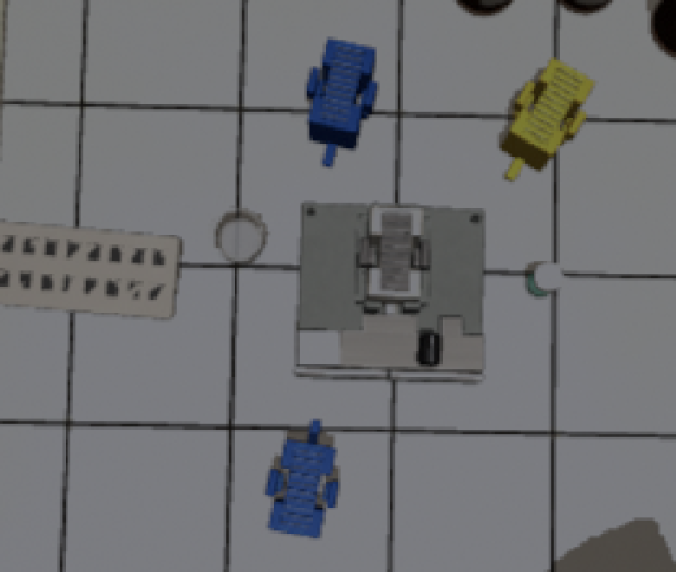

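The one to take is the white cassette in the grey dock: scene (324,236), top (321,228). The look-alikes are blue at scene (402,314) and (250,229), and yellow at (308,184). The crop confirms the white one is seated, with the black grip at top (335,264). Next I fit the dock pose roughly and plan the approach.

```bash
cat >> h.py <<'E'
from scipy.optimize import least_squares
def d2w(p,P): 
    c,s=np.cos(p[2]),np.sin(p[2]);P=np.atleast_2d(P).astype(float)
    return np.c_[p[0]+c*P[:,0]-s*P[:,1],p[1]+s*P[:,0]+c*P[:,1],P[:,2]]
def goto(xyz,yaw):
    """rows needed: shift in tool axes (25mm units), turn (5deg units) to reach TCP xyz, tool down with tool y along yaw dir (mod pi)"""
    s=get_state();Rc=R.from_quat(s['eef_rot']);best=None
    for k in (0,np.pi):
        y=np.array([-np.sin(yaw+k),np.cos(yaw+k),0]);z=np.array([0,0,-1.]);x=np.cross(y,z)
        rv=(Rc.inv()*R.from_matrix(np.c_[x,y,z])).as_rotvec()
        if best is None or np.linalg.norm(rv)<np.linalg.norm(best): best=rv
    print('shift',np.round(Rc.inv().apply(np.array(xyz)-s['position'])/.025,2),'turn',np.round(np.degrees(best)/5,2))
E
python3 - <<'E'
from h import *
KM=cam('top')
off=np.array([170,130]);c=lambda u,v:np.array([u,v])/2.6+off
obs=[(c(302,203),'b',87),(c(485,210),'b',-87),(c(428,335),'g',0)]
back=[atz(KM,c(302,203),.012),atz(KM,c(485,210),.012)]
print('back',back,np.linalg.norm(back[0]-back[1]))
d=back[0]-back[1];yaw=np.arctan2(-d[0],d[1]);print('yaw',np.degrees(yaw))
sl=atz(KM,c(396,252),.097);print('slides',sl)
g=atz(KM,c(429,345),.071);print('grip',g)
q=(g-sl)[:2];cc,s=np.cos(yaw),np.sin(yaw);print('grip in dock',cc*q[0]+s*q[1],-s*q[0]+cc*q[1])
p=[sl[0],sl[1],yaw]
b=[(np.array(x)-sl)[:2] for x in back];print([ (cc*q[0]+s*q[1],-s*q[0]+cc*q[1]) for q in b])
print(p)
# view pose over the dock
v=d2w(p,[[-.13,0,0]])[0]; goto([v[0],v[1],.27],yaw)
print(camera_info('wrist'))
E
```

```text
back [array([0.62297475, 0.22763713, 0.012     ]), array([0.6206802 , 0.05453816, 0.012     ])] 0.17311417729249362
yaw -0.7594531634469607
slides [0.56658512 0.14175212 0.097     ]
grip [0.48724946 0.10962806 0.071     ]
grip in dock -0.07890290638196464 -0.03317279518256526
[(np.float64(0.05524630722944488), np.float64(0.0866248923229678)), (np.float64(0.05524630722944488), np.float64(-0.08648928496952582))]
[np.float64(0.5665851225045688), np.float64(0.1417521161814301), np.float64(-0.013254958216836112)]
shift [ 18.23 -18.63  -1.55] turn [ 0.   -0.    5.27]
{'fx': 353.60726327760625, 'fy': 353.60726327760625, 'cx': 316.70965642688896, 'cy': 243.6249931955767, 'mount': array([[ 9.35057823e-05, -9.61106203e-01, -2.76179033e-01,
         6.97517413e-02],
       [ 9.99999969e-01,  1.53776283e-04, -1.96573792e-04,
         1.38201928e-04],
       [ 2.31398075e-04, -2.76179006e-01,  9.61106187e-01,
        -1.42712353e-01],
       [ 0.00000000e+00,  0.00000000e+00,  0.00000000e+00,
         1.00000000e+00]])}
```

Emit:
{"op": "send_rows", "data": {"rows": [1,1.1,-1.1,-0.1,0,0,1.2,1,2.2,-2.2,-0.2,0,0,2.4,1,3.3,-3.3,-0.3,0,0,3.6,1,4.4,-4.5,-0.4,0,0,4.8,1,5.5,-5.6,-0.5,0,0,5.27]}}

```text
time: 1.32
position: [0.2902, -0.2859, 0.2439]
eef_rot: [1.0, -0.009, 0.0, -0.0]
contact_force: [0.8, -0.3, 0.8]
gripper_width: 0.0856
grasp_force: 0.0
```

Run:
```python
from h import *
goto([0.435,.143,.27],-.013)
```

```text
shift [  5.48 -17.26  -1.04] turn [-0.   -0.   -0.06]
```

Emit:
{"op": "send_rows", "data": {"rows": [0,0.5,-1.5,-0.1,0,0,0,0,1.0,-3.1,-0.2,0,0,0,0,1.5,-4.7,-0.3,0,0,0,0,2.0,-6.3,-0.4,0,0,0,0,2.5,-7.9,-0.5,0,0,0]}}

```text
time: 1.73
position: [0.3552, -0.0905, 0.2567]
eef_rot: [1.0, -0.007, 0.001, 0.0]
contact_force: [1.6, 0.1, 0.6]
gripper_width: 0.0422
grasp_force: 0.0
```

Emit:
{"op": "send_rows", "data": {"rows": [0,0.5,-1.6,-0.1,0,0,0,0,1.0,-3.2,-0.2,0,0,0,0,1.5,-4.8,-0.3,0,0,0,0,2.0,-6.4,-0.4,0,0,0,0,2.6,-8.0,-0.5,0,0,0]}}

```text
time: 2.15
position: [0.4139, 0.0227, 0.2672]
eef_rot: [1.0, 0.016, -0.0, -0.016]
contact_force: [-0.9, 0.1, 0.9]
gripper_width: 0.0429
grasp_force: 0.0
```

Emit:
{"op": "send_rows", "data": {"rows": [0,0.4,-1.2,0,0,0,0,0,0.4,-1.2,0,0,0,0,0,0.4,-1.2,0,0,0,0]}}

```text
time: 2.4
position: [0.4236, 0.0343, 0.2676]
eef_rot: [0.999, 0.024, -0.001, -0.022]
contact_force: [0.6, 0.0, 0.1]
gripper_width: 0.0424
grasp_force: 0.0
```

Run:
```python
from h import *
s=get_state();print(s['position'],s['joint_pos'],s['gripper_width'])
im=get_image('wrist');cv2.imwrite('pics/w1.png',im);KM=cam('wrist',s);np.save('w1.npy',np.r_[s['position'],s['eef_rot']])
for t,z in [('cassette',.05),('keeper_grip',.071),('catch_left_pad',.072),('catch_right_pad',.072)]:
    for r in look_for('wrist',t)[:3]: print(t,round(r['conf'],2),np.round(r['xy']),np.round(atz(KM,r['xy'],z),4))
p=[.5666,.1418,-.0133]
for P in [(.055,.087,.012),(.055,-.087,.012),(-.0475,0,.066),(-.083,-.033,.071),(0,0,.097),(-.105,0,.034)]: 
    u=proj(KM,d2w(p,P))[0];print(P,u);cv2.drawMarker(im,tuple(int(a) for a in u),(0,0,255),0,8)
cv2.imwrite('pics/w1m.png',im)
```

```text
[0.42358391 0.03429467 0.26760362] [ 0.04691326  0.07444787 -0.27517924  1.22284514  0.0449356   3.1405816 ] 0.042424932259196683
cassette 0.8 [212.  48.] [0.5718 0.1482 0.05  ]
cassette 0.68 [240. 142.] [0.4889 0.123  0.05  ]
cassette 0.57 [157. 258.] [0.3622 0.2169 0.05  ]
keeper_grip 0.86 [243. 141.] [0.4898 0.1152 0.071 ]
catch_left_pad 0.63 [177.  45.] [0.5678 0.1718 0.072 ]
catch_left_pad 0.61 [174. 260.] [0.3686 0.187  0.072 ]
catch_right_pad 0.67 [242.  50.] [0.5665 0.1149 0.072 ]
catch_right_pad 0.52 [119. 263.] [0.3621 0.2463 0.072 ]
catch_right_pad 0.36 [243. 143.] [0.4883 0.1146 0.072 ]
(0.055, 0.087, 0.012) [143.35690682  -3.17653141]
(0.055, -0.087, 0.012) [317.72063504   6.20796988]
(-0.0475, 0, 0.066) [214.39756935 106.93255157]
(-0.083, -0.033, 0.071) [248.33754074 149.06106639]
(0, 0, 0.097) [200.73555367  40.12760264]
(-0.105, 0, 0.034) [225.26484374 167.84579456]
```

View pics/w1m.png

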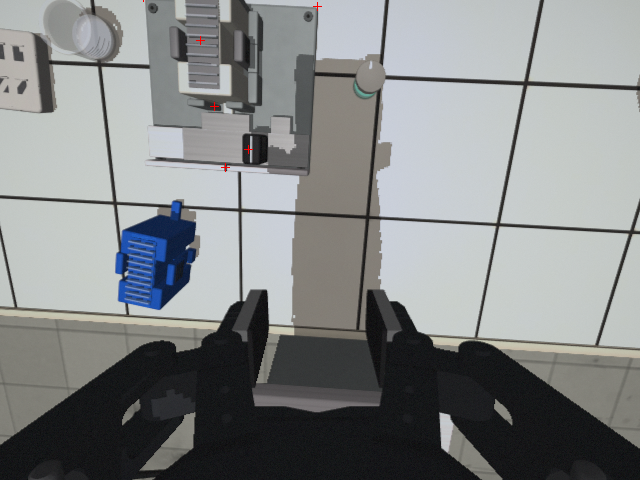

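The last joint is at its limit, so I use the half-turned grasp. In the wrist picture the dock is around (230,90) and the grip at (255,149). I'm turning back by half a turn.

Emit:
{"op": "send_rows", "data": {"rows": [0,0,-0.5,0,0,0,-1.4,0,0,-1,0,0,0,-2.8,0,0,-1.5,0,0,0,-4.2,0,0,-2,0,0,0,-5.6,0,0,-2.5,0,0,0,-7]}}

```text
time: 3.07
position: [0.4198, 0.0975, 0.2708]
eef_rot: [0.945, 0.326, 0.006, -0.022]
contact_force: [0.5, -0.0, -0.1]
gripper_width: 0.0428
grasp_force: 0.0
```

Emit:
{"op": "send_rows", "data": {"rows": [0,0,0,0,0,0,-1.4,0,0,0,0,0,0,-2.8,0,0,0,0,0,0,-4.2,0,0,0,0,0,0,-5.6,0,0,0,0,0,0,-7]}}

```text
time: 3.48
position: [0.4198, 0.097, 0.2708]
eef_rot: [0.803, 0.596, 0.012, -0.019]
contact_force: [-0.5, 0.6, -0.0]
gripper_width: 0.0429
grasp_force: 0.0
```

Emit:
{"op": "send_rows", "data": {"rows": [0,0,0,0,0,0,-1.4,0,0,0,0,0,0,-2.8,0,0,0,0,0,0,-4.2,0,0,0,0,0,0,-5.6,0,0,0,0,0,0,-7]}}

```text
time: 3.9
position: [0.4198, 0.0969, 0.2708]
eef_rot: [0.587, 0.809, 0.017, -0.014]
contact_force: [0.3, -0.2, -0.2]
gripper_width: 0.0428
grasp_force: 0.0
```

Emit:
{"op": "send_rows", "data": {"rows": [0,0,0,0,0,0,-1.4,0,0,0,0,0,0,-2.8,0,0,0,0,0,0,-4.2,0,0,0,0,0,0,-5.6,0,0,0,0,0,0,-7]}}

```text
time: 4.32
position: [0.4198, 0.0969, 0.2708]
eef_rot: [0.316, 0.948, 0.021, -0.009]
contact_force: [-0.5, -0.6, 0.2]
gripper_width: 0.0429
grasp_force: 0.0
```

Run:
```python
from h import *
s=get_state();print(s['position'],s['joint_pos'])
goto([0.485,.111,.20],-.013)
```

```text
[0.41979039 0.09694117 0.27075488] [ 0.19365845  0.07791956 -0.2631131   1.22400956  0.04477234  0.83721702]
shift [-1.83  1.92  2.84] turn [ 0.49 -0.2  -7.22]
```

Emit:
{"op": "send_rows", "data": {"rows": [0,-0.4,0.4,0.6,0.1,0,-1.4,0,-0.8,0.8,1.2,0.2,-0.1,-2.8,0,-1.2,1.2,1.8,0.3,-0.1,-4.2,0,-1.5,1.6,2.4,0.4,-0.15,-5.6,0,-1.83,1.92,2.84,0.49,-0.2,-7]}}

```text
time: 4.73
position: [0.4855, 0.111, 0.1989]
eef_rot: [0.016, 1.0, -0.0, -0.001]
contact_force: [0.1, -0.4, 0.9]
gripper_width: 0.0425
grasp_force: 0.0
```

Emit:
{"op": "send_rows", "data": {"rows": [0,0,0,0,0,0,-0.2,0,0,0,0,0,0,-0.2]}}

```text
time: 4.9
position: [0.4846, 0.1108, 0.1996]
eef_rot: [0.011, 1.0, -0.0, -0.002]
contact_force: [-0.7, -0.9, 0.3]
gripper_width: 0.0427
grasp_force: 0.0
```

Run:
```python
from h import *
s=get_state();print(s['position'],s['eef_rot'],s['joint_pos'])
im=get_image('wrist');cv2.imwrite('pics/w2.png',im);KM=cam('wrist',s);np.save('w2.npy',np.r_[s['position'],s['eef_rot']])
for t,z in [('cassette',.05),('keeper_grip',.071),('catch_left_pad',.072),('catch_right_pad',.072)]:
    for r in look_for('wrist',t)[:2]: print(t,round(r['conf'],2),np.round(r['xy']),np.round(atz(KM,r['xy'],z),4))
p=[.5666,.1418,-.0133]
for P in [(.055,.087,.012),(.055,-.087,.012),(-.083,-.033,.071),(0,0,.097),(-.105,0,.034)]: 
    u=proj(KM,d2w(p,P))[0];print(P,u);cv2.drawMarker(im,tuple(int(a) for a in u),(0,0,255),0,8)
cv2.imwrite('pics/w2m.png',im)
```

```text
[0.48460505 0.11084041 0.19957114] [ 1.13740904e-02  9.99934016e-01 -3.16818129e-04 -1.57927837e-03] [ 2.24776161e-01  2.31300001e-01 -2.62205910e-01  1.08050956e+00
  1.22931014e-04  2.47524664e-01]
cassette 0.97 [350. 324.] [0.5754 0.1387 0.05  ]
cassette 0.82 [461.  63.] [0.3591 0.222  0.05  ]
keeper_grip 0.93 [332. 227.] [0.4785 0.1227 0.071 ]
catch_left_pad 0.69 [425.  56.] [0.3581 0.1883 0.072 ]
catch_right_pad 0.89 [186. 444.] [ 0.6858 -0.0184  0.072 ]
catch_right_pad 0.74 [327. 326.] [0.5646 0.1173 0.072 ]
(0.055, 0.087, 0.012) [430.79278844 345.08995768]
(0.055, -0.087, 0.012) [266.33532791 346.40558098]
(-0.083, -0.033, 0.071) [315.86605762 233.16660061]
(0, 0, 0.097) [358.89280303 343.51778112]
(-0.105, 0, 0.034) [353.44873114 198.09300433]
```

View pics/w2m.png

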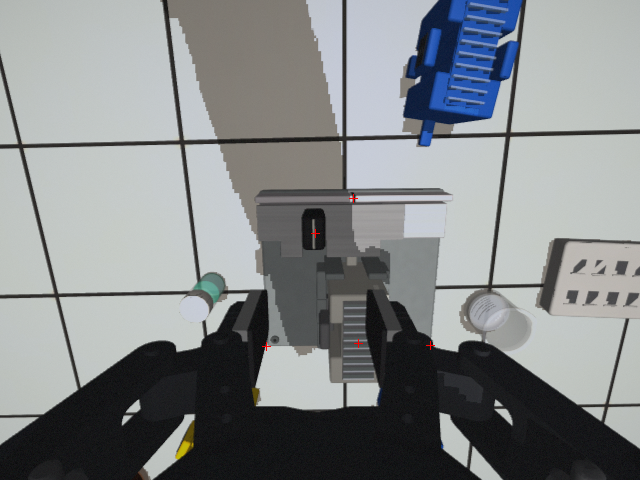

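The grip is at about (314,229), matching the projection, with the rail and index line near (353,196). I take one close crop to refine.

Run:
```python
import cv2
a=cv2.imread('pics/w2.png')[180:350,245:455]
cv2.imwrite('pics/w2c.png',cv2.resize(a,None,fx=3.5,fy=3.5,interpolation=3))
```

```text
(no output)
```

View pics/w2c.png

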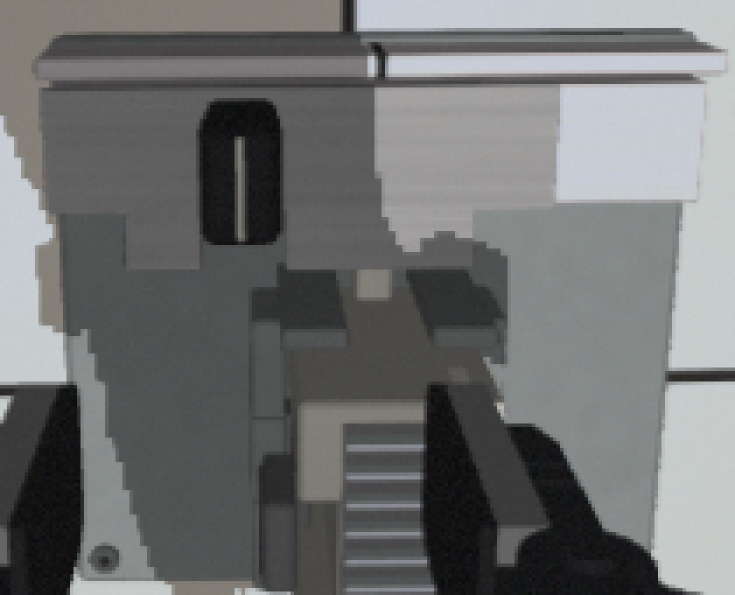

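Run:
```python
from h import *
v=np.load('w2.npy');KM=cam('wrist',dict(position=v[:3],eef_rot=v[3:]))
l=atz(KM,(254.4,198.9),.034);r=atz(KM,(453,197.1),.034);d=r-l;print(l,r,np.linalg.norm(d),'yaw',np.degrees(np.arctan2(-d[0],d[1])))
print('idx',atz(KM,(353.3,197.7),.034),'grip',atz(KM,(313.6,234.3),.071))
p=[.5666,.1418,-.0133]
print('target0',d2w(p,[-.083,-.035,0]),'target1',d2w(p,[-.083,0,0]))
g=d2w(p,[-.083,-.035,.042])[0];goto(g,p[2])
```

```text
[0.46035989 0.05650525 0.034     ] [0.46270355 0.2301834  0.034     ] 0.17369395447585687 yaw -0.7731167055983287
idx [0.46126157 0.14306505 0.034     ] grip [0.48405344 0.10809097 0.071     ]
target0 [[0.48314185 0.10790696 0.        ]] target1 [[0.48360734 0.14290387 0.        ]]
shift [ 0.09 -0.13  6.36] turn [ 0.   0.  -0.1]
```

Rail length 174 mm, the yaw and the index line all agree. Descending over the grip.

Emit:
{"op": "send_rows", "data": {"rows": [0,0.05,-0.1,1.5,0,0,-0.1,0,0.09,-0.13,3,0,0,-0.1,0,0.09,-0.13,4.5,0,0,-0.1,0,0.09,-0.13,5.6,0,0,-0.1,0,0.09,-0.13,6.36,0,0,-0.1], "force": 25}}

```text
time: 5.57
position: [0.481, 0.1075, 0.0391]
eef_rot: [0.006, 1.0, -0.0, -0.002]
contact_force: [-0.4, -0.4, -1.0]
gripper_width: 0.0426
grasp_force: 0.0
```

Emit:
{"op": "send_rows", "data": {"rows": [-0.6,0,0,0,0,0,0,-0.8,0,0,0,0,0,0,-1,0,0,0,0,0,0,-1,0,0,0,0,0,0]}}

```text
time: 5.9
position: [0.4824, 0.1079, 0.0414]
eef_rot: [0.006, 1.0, -0.0, -0.001]
contact_force: [0.2, -0.5, -10.7]
gripper_width: 0.0173
grasp_force: 29.7
```

Run:
```python
from h import *
s=get_state();print(s['position'],s['gripper_width'],s['grasp_force'],s['contact_force'])
goto([.4836,.1429,s['position'][2]],-.0133)
```

```text
[0.48242888 0.10785091 0.041445  ] 0.017285112677810507 29.676935970783234 [  0.15915189  -0.53076088 -10.71996292]
shift [-0.03  1.4  -0.  ] turn [-0.   -0.02  0.02]
```

Emit:
{"op": "send_rows", "data": {"rows": [-1,0,0.4,0,0,0,0,-1,0,0.8,0,0,0,0,-1,0,1.2,0,0,0,0,-1,0,1.4,0,0,0,0,-1,0,1.4,0,0,0,0]}}

```text
time: 6.32
position: [0.483, 0.1451, 0.0414]
eef_rot: [0.005, 1.0, 0.001, -0.001]
contact_force: [-3.3, 2.2, -5.0]
gripper_width: 0.0172
grasp_force: 30.6
```

Run:
```python
from h import *
s=get_state();print(s['position'],s['gripper_width'],s['grasp_force'],s['contact_force'])
goto([.4836,.1429,s['position'][2]],-.0133)
```

```text
[0.48295036 0.14513403 0.0414216 ] 0.01722835397493784 30.645125806331635 [-3.34829109  2.20117469 -4.97678169]
shift [-0.03 -0.09 -0.  ] turn [ 0.02 -0.02  0.04]
```

Emit:
{"op": "send_rows", "data": {"rows": [-1,0,0,0,0,0,0,-1,0,-0.04,0,0,0,0,-1,0,-0.04,0,0,0,0]}}

```text
time: 6.57
position: [0.4829, 0.1424, 0.0414]
eef_rot: [0.006, 1.0, 0.0, -0.001]
contact_force: [-4.9, 2.2, -0.2]
gripper_width: 0.0179
grasp_force: 31.1
```

Emit:
{"op": "send_rows", "data": {"rows": [-0.3,0,0,0,0,0,0,-0.1,0,0,0,0,0,0,-0.1,0,0,0,0,0,0]}}

```text
time: 6.82
position: [0.4857, 0.142, 0.0421]
eef_rot: [0.006, 1.0, 0.0, 0.002]
contact_force: [-1.0, -0.3, 0.6]
gripper_width: 0.0387
grasp_force: 0.0
```

Emit:
{"op": "send_rows", "data": {"rows": [-0.1,0,0,-1,0,0,0,-0.1,0,0,-2.2,0,0,0,-0.1,0.2,0,-3.6,0,0,0,0.2,0.4,0,-5,0,0,0,0.2,0.4,0,-6,0,0,0]}}

```text
time: 7.23
position: [0.4746, 0.1421, 0.1948]
eef_rot: [0.006, 1.0, 0.0, 0.002]
contact_force: [0.4, 1.6, -0.9]
gripper_width: 0.0512
grasp_force: 0.0
```

Emit:
{"op": "send_rows", "data": {"rows": [1,0,0,0,0,0,0,1,0,0,0,0,0,0]}}

```text
time: 7.4
position: [0.476, 0.1425, 0.1935]
eef_rot: [0.006, 1.0, 0.001, 0.003]
contact_force: [-0.6, 0.3, -0.5]
gripper_width: 0.0733
grasp_force: 0.0
```

Run:
```python
from h import *
s=get_state();print(s['position'],s['gripper_width'],s['contact_force'])
im=get_image('wrist');cv2.imwrite('pics/w3.png',im);KM=cam('wrist',s);np.save('w3.npy',np.r_[s['position'],s['eef_rot']])
p=[.5666,.1418,-.0133]
for P in [(-.083,0,.071),(-.105,0,.034),(-.0475,0,.066),(-.04,.023,.092),(-.04,-.023,.092)]: print(P,proj(KM,d2w(p,P))[0])
cv2.imwrite('pics/w3c.png',cv2.resize(im[180:350,245:455],None,fx=3.5,fy=3.5,interpolation=3))
g=d2w(p,[0,0,.058])[0];print(g);goto(g,p[2])
```

```text
[0.47595605 0.14245987 0.19346144] 0.07326982427911254 [-0.64414929  0.30927366 -0.45618629]
(-0.083, 0, 0.071) [317.45745306 244.96334703]
(-0.105, 0, 0.034) [317.35892978 208.34905912]
(-0.0475, 0, 0.066) [317.34614657 284.57317033]
(-0.04, 0.023, 0.092) [347.75723029 307.21993855]
(-0.04, -0.023, 0.092) [287.10784677 307.17955539]
[0.5666 0.1418 0.058 ]
shift [-3.67  0.03  5.36] turn [0.   0.02 0.02]
```

View pics/w3c.png

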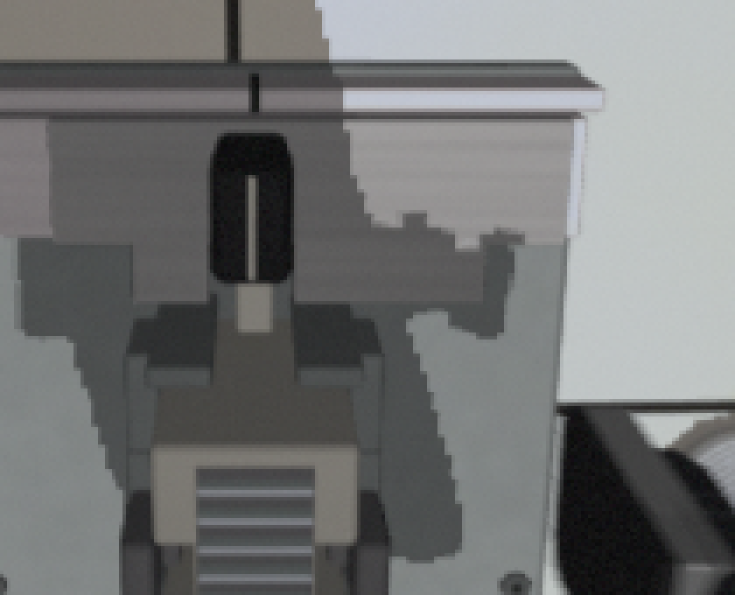

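The stripe at (316.7) lines up with the index line (317.5), so the notch is over the lug. Next I go over the cassette and down.

Emit:
{"op": "send_rows", "data": {"rows": [1,-1.2,0.03,0,0,0,0,1,-2.4,0.03,0,0,0,0,1,-3.4,0.03,0.2,0,0,0,1,-3.67,0.03,0.6,0,0,0,1,-3.67,0.03,1,0,0,0]}}

```text
time: 7.87
position: [0.5664, 0.1415, 0.1636]
eef_rot: [0.006, 1.0, -0.0, -0.001]
contact_force: [0.4, 0.9, -0.1]
gripper_width: 0.0855
grasp_force: 0.0
```

Run:
```python
from h import *
s=get_state();print(s['position'],s['gripper_width'])
goto([.5666,.1418,.052],-.0133)
```

```text
[0.56643204 0.14147552 0.16356898] 0.08553717706803969
shift [-0.02  0.02  4.46] turn [-0.01 -0.02  0.01]
```

Emit:
{"op": "send_rows", "data": {"rows": [1,0,0,1.2,0,0,0,1,0,0,2.4,0,0,0,1,0,0,3.4,0,0,0,1,0,0,4,0,0,0,1,0,0,4.3,0,0,0], "force": 22}}

```text
time: 8.28
position: [0.5599, 0.1408, 0.0542]
eef_rot: [0.006, 1.0, -0.001, -0.005]
contact_force: [-0.1, -0.4, -0.4]
gripper_width: 0.0854
grasp_force: 0.0
```

Emit:
{"op": "send_rows", "data": {"rows": [1,0,0,0,0,0,0,1,0,0,0,0,0,0]}}

```text
time: 8.45
position: [0.5638, 0.1416, 0.058]
eef_rot: [0.006, 1.0, -0.0, -0.001]
contact_force: [-0.1, 1.0, 0.0]
gripper_width: 0.0854
grasp_force: 0.0
```

Run:
```python
from h import *
s=get_state();print(s['position'],s['gripper_width'],s['contact_force'])
goto([.5666,.1418,.052],-.0133)
```

```text
[0.5637771  0.14161715 0.0580254 ] 0.08544461292781423 [-0.09530111  1.00576584  0.04923192]
shift [-0.11  0.01  0.24] turn [-0.01 -0.03  0.02]
```

Emit:
{"op": "send_rows", "data": {"rows": [1,-0.1,0,0.24,0,0,0,0.6,-0.1,0,0.24,0,0,0,0.2,-0.1,0,0.24,0,0,0,-0.3,-0.1,0,0.24,0,0,0,-1,-0.1,0,0.24,0,0,0], "force": 22}}

```text
time: 8.87
position: [0.5687, 0.1421, 0.0547]
eef_rot: [0.006, 1.0, 0.0, 0.001]
contact_force: [-1.1, -0.6, 7.4]
gripper_width: 0.0453
grasp_force: 21.5
```

Emit:
{"op": "send_rows", "data": {"rows": [-1,0,0,0,0,0,0,-1,0,0,0,0,0,0,-1,0,0,0,0,0,0,-1,0,0,0,0,0,0]}}

```text
time: 9.2
position: [0.5687, 0.1421, 0.0547]
eef_rot: [0.006, 1.0, 0.0, 0.001]
contact_force: [-2.0, 0.4, 8.8]
gripper_width: 0.0453
grasp_force: 21.8
```

Run:
```python
from h import *
s=get_state();print(s['position'],s['gripper_width'],s['grasp_force'],s['contact_force'],s['torque'])
goto([.5666,.1418,.052],-.0133)
```

```text
[0.56874402 0.14209673 0.05468326] 0.04531726044699519 21.828389167785645 [-2.01147378  0.35584979  8.79979685] [ 0.03187741  0.39385535 -0.01753717]
shift [ 0.09 -0.01  0.11] turn [0.01 0.02 0.02]
```

The catches are squeezed at 45 mm and 22 N. I lift a little and check.

Emit:
{"op": "send_rows", "data": {"rows": [-1,0,0,-0.1,0,0,0,-1,0,0,-0.3,0,0,0,-1,0,0,-0.5,0,0,0,-1,0,0,-0.7,0,0,0,-1,0,0,-0.9,0,0,0]}}

```text
time: 9.62
position: [0.5674, 0.1417, 0.0753]
eef_rot: [0.006, 1.0, -0.0, -0.001]
contact_force: [0.6, -0.6, -1.9]
gripper_width: 0.0446
grasp_force: 23.6
```

Run:
```python
from h import *
s=get_state();print(s['position'],s['gripper_width'],s['grasp_force'],s['contact_force'],s['torque'])
im=get_image('scene');cv2.imwrite('pics/s4.png',cv2.resize(im[140:340,200:480],None,fx=2.5,fy=2.5,interpolation=3))
```

```text
[0.56741679 0.14171578 0.07533881] 0.04456523983659365 23.6031773686409 [ 0.560707   -0.58495652 -1.89808869] [ 0.01456867 -0.03603448 -0.01966437]
```

View pics/s4.png

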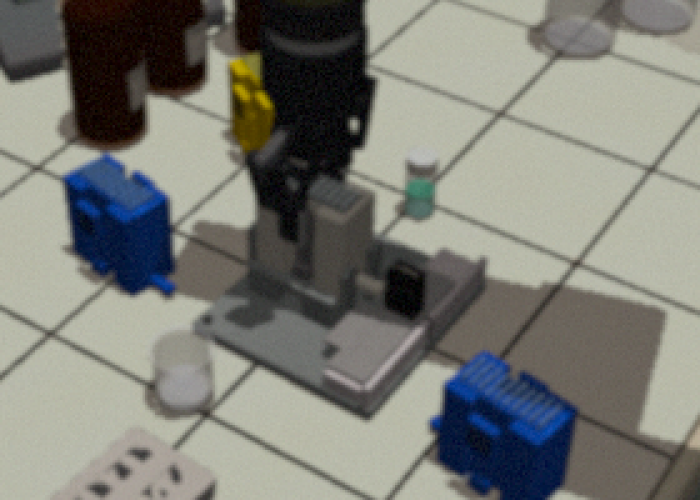

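The cassette is rising out of the dock, still upright, with only its own weight on the wrist. I continue straight up.

Emit:
{"op": "send_rows", "data": {"rows": [-1,0,0,-0.4,0,0,0,-1,0,0,-0.8,0,0,0,-1,0,0,-1.2,0,0,0,-1,0,0,-1.6,0,0,0,-1,0,0,-2,0,0,0]}}

```text
time: 10.08
position: [0.5676, 0.1418, 0.1263]
eef_rot: [0.006, 1.0, -0.0, -0.0]
contact_force: [-0.2, 0.6, -1.6]
gripper_width: 0.0447
grasp_force: 23.6
```

Emit:
{"op": "send_rows", "data": {"rows": [-1,0,0,-0.5,0,0,0,-1,0,0,-1,0,0,0,-1,0,0,-1.5,0,0,0,-1,0,0,-2,0,0,0,-1,0,0,-2.4,0,0,0]}}

```text
time: 10.5
position: [0.5679, 0.1419, 0.1868]
eef_rot: [0.006, 1.0, 0.0, 0.0]
contact_force: [0.7, -0.4, -1.9]
gripper_width: 0.0447
grasp_force: 23.6
```

Emit:
{"op": "send_rows", "data": {"rows": [-1,0,0,-0.2,0,0,0,-1,0,0,-0.3,0,0,0,-1,0,0,-0.3,0,0,0,-1,0,0,-0.3,0,0,0,-1,0,0,-0.3,0,0,0]}}

```text
time: 10.92
position: [0.5671, 0.1416, 0.1916]
eef_rot: [0.006, 1.0, -0.0, -0.001]
contact_force: [-0.1, 0.4, -1.7]
gripper_width: 0.0448
grasp_force: 23.6
```

Run:
```python
from h import *
s=get_state();print(s['position'],s['eef_rot'],s['gripper_width'],s['grasp_force'],s['contact_force'])
im=get_image('scene');cv2.imwrite('pics/s5.png',cv2.resize(im[100:340,200:480],None,fx=2.4,fy=2.4,interpolation=3))
im=get_image('wrist');cv2.imwrite('pics/w5.png',im)
```

```text
[0.56712766 0.1416384  0.19164302] [ 5.75919698e-03  9.99982555e-01 -3.35119471e-04 -1.26882386e-03] 0.044760213128444526 23.590501248836517 [-0.07463247  0.42245571 -1.67808099]
```

View pics/s5.png

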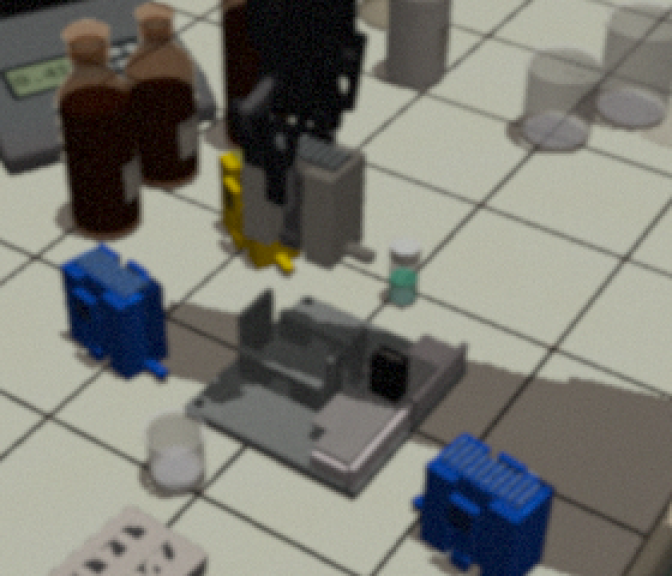

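View pics/w5.png

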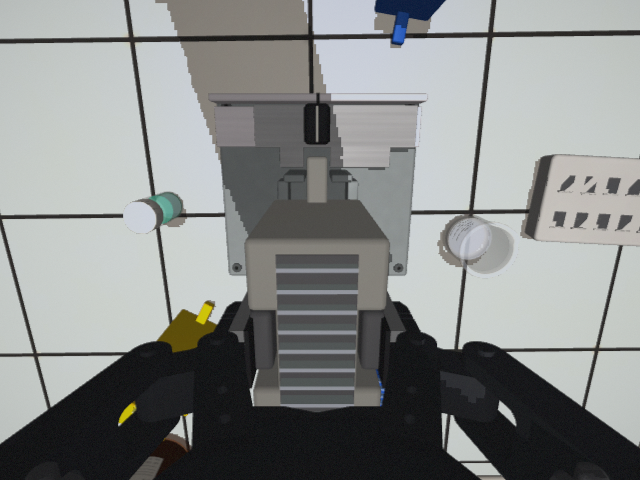

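The cassette hangs upright over the emptied dock, at (317,320) in the wrist picture. Both catches are squeezed flush, its underside is about 0.15 m up, the grip is still at the index line (317,122), and the vial, beaker and tray have not moved.

```bash
python3 -c "
from cell import hand_in
print(hand_in())"
```

```text
the job is handed in; nothing more can be done
None
```

The job is handed in: the slider stands at the index line, and the arm is holding the white cassette upright with both catches squeezed, its underside about 15 cm above the bench; the vial, beaker and tray were not touched.

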